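Put the dropper bottles back in their holders

TASK

Put the four dropper bottles (the ones with a pointed nozzle) back in their holders on the side of the bench away from the robot: stand each upright on the floor of the well that has its own shape and size, round or square, small or large. Set them down without dropping them or tipping them over, and leave the two flat-lidded jars where they stand.

Things in the scene. Friction and masses are not known exactly. Their poses are not given: they have to be found in the camera images.
- round_small: Round small dropper bottle, loose: white round body 26 mm in diameter and 50 mm high with upright sides, then a narrower shoulder and a pointed black nozzle; 78 mm high in all, about 0.05 kg. Stands upright. Origin at the centre of its underside, z up its axis.
- round_large: Round large dropper bottle, loose: white round body 44 mm in diameter and 62 mm high with upright sides, then a narrower shoulder and a pointed black nozzle; 94 mm high in all, about 0.13 kg. Stands upright. Origin at the centre of its underside, z up its axis.
- square_small: Square small dropper bottle, loose: white square body 26 mm by 26 mm and 50 mm high with upright sides, then a narrower shoulder and a pointed black nozzle; 78 mm high in all, about 0.05 kg. Stands upright. Origin at the centre of its underside, z up its axis, x and y square to its sides.
- square_large: Square large dropper bottle, loose: white square body 44 mm by 44 mm and 62 mm high with upright sides, then a narrower shoulder and a pointed black nozzle; 94 mm high in all, about 0.13 kg. Stands upright. Origin at the centre of its underside, z up its axis, x and y square to its sides.
- holder_round_small: Holder for the round small bottle: grey square block 60 mm by 60 mm, 20 mm high, fixed to the bench, with a round well 40 mm in diameter, 14 mm deep with a dark floor 6 mm above the bench. Origin at the centre of the block's underside (below the middle of the well), x and y square to the block's sides.
- holder_round_large: Holder for the round large bottle: grey square block 80 mm by 80 mm, 20 mm high, fixed to the bench, with a round well 60 mm in diameter, 14 mm deep with a dark floor 6 mm above the bench. Origin at the centre of the block's underside (below the middle of the well), x and y square to the block's sides.
- holder_square_small: Holder for the square small bottle: grey square block 60 mm by 60 mm, 20 mm high, fixed to the bench, with a square well 40 mm by 40 mm, 14 mm deep with a dark floor 6 mm above the bench. Origin at the centre of the block's underside (below the middle of the well), x and y square to the block's sides and to the well's.
- holder_square_large: Holder for the square large bottle: grey square block 80 mm by 80 mm, 20 mm high, fixed to the bench, with a square well 60 mm by 60 mm, 14 mm deep with a dark floor 6 mm above the bench. Origin at the centre of the block's underside (below the middle of the well), x and y square to the block's sides and to the well's.
- jar_round: Round jar, not a dropper bottle, to be left alone: white body 44 mm in diameter, 55 mm high, with a flat black lid 46 mm across; 67 mm high in all, loose, upright. Origin at the centre of its underside.
- jar_square: Square jar, not a dropper bottle, to be left alone: white body 26 mm by 26 mm, 50 mm high, with a flat round black cap 24 mm across; 60 mm high in all, loose, upright. Origin at the centre of its underside.
There are look-alikes about, which are no part of the job. Leave any blue, green or turquoise look-alike of the square_small alone.

How it is judged:
At the end, for the whole second after the job is handed in: Each of the four dropper bottles stands upright (within 0.1 rad) and at rest on the floor of the holder of its own shape and size, its underside 2 to 10 mm above the bench and within 14 mm of the holder's centre; both flat-lidded jars stand upright within 15 mm of where they were (horizontal distance between round_small and holder_round_small below 0.014 m and z of round_small in the frame of holder_round_small between 0.002 and 0.01 m and angle between each of round_small, round_large, square_small, square_large, jar_round, jar_square's own z axis and vertical below 0.1 rad and linear speed of each of round_small, round_large, square_small, square_large below 0.02 m/s and angular speed of each of round_small, round_large, square_small, square_large below 0.2 rad/s and horizontal distance between round_large and holder_round_large below 0.014 m and z of round_large in the frame of holder_round_large between 0.002 and 0.01 m and horizontal distance between square_small and holder_square_small below 0.014 m and z of square_small in the frame of holder_square_small between 0.002 and 0.01 m and horizontal distance between square_large and holder_square_large below 0.014 m and z of square_large in the frame of holder_square_large between 0.002 and 0.01 m and distance of each of jar_round, jar_square from where it was at the start of the episode below 0.015 m); the robot touches nothing.
It fails at once if a flat-lidded jar is moved by more than 15 mm or tipped (distance of any of jar_round, jar_square from where it was at the start of the episode above 0.015 m or angle between any of jar_round, jar_square's own z axis and vertical above 0.3 rad).
It fails at once if a dropper bottle is tipped over (more than about 50 degrees from upright) (angle between any of round_small, round_large, square_small, square_large's own z axis and vertical above 0.9 rad).
It fails at once if a dropper bottle is dropped or flung (faster than 0.7 m/s with its underside less than 50 mm above the bench) ((height (world z) of round_small below 0.05 m and linear speed of round_small above 0.7 m/s) or (height (world z) of round_large below 0.05 m and linear speed of round_large above 0.7 m/s) or (height (world z) of square_small below 0.05 m and linear speed of square_small above 0.7 m/s) or (height (world z) of square_large below 0.05 m and linear speed of square_large above 0.7 m/s)).
It also fails if it takes over 93 s, if anything falls off the work surface, if the arm or the gripper's body presses on something with over 40 N, if the wrist force passes 120 N, or if a joint passes its speed limit or range.

ROBOT

A 7-joint arm with a two-finger parallel gripper is mounted at the origin on the work surface. World frame = base frame: x ahead of the robot, y to its left, z up, the work surface at z = 0. Lengths are in m, angles in rad, forces in N, time in s.
With the tool pointing down it reaches from about 0.4 to 0.85 m from the base axis. Payload 4.5 kg.
Tool frame: the origin (TCP) lies where the fingers leave the gripper's body, on its centre line; the fingertips stand 64 mm ahead of it and the grasp point (between the pads) lies 45 mm ahead of it; z points along the fingers, y is the line along which they close (so a half turn about z gives the same grasp; the last joint's range is limited). The gripper opens to 88 mm and grips with 3 to 60 N. Pads are 18 mm wide; open, the fingers measure 123 mm over their backs; the gripper's body (75 mm by 187 mm) begins 45 mm behind the grasp point.
Start: joints at [1.241, 0.689, -0.195, 1.565, 0.157, 0.902, -0.215], TCP at [0.222, -0.584, 0.303] pointing down, gripper open.
Joint ranges: [-3.01, 3.01], [-0.46, 2.08], [-1.47, 1.51], [0.13, 2.56], [-1, 4.14], [0.04, 2.09], [-2.66, 2.66]. Speed limits (rad/s): [2.57, 2.57, 3.14, 3.14, 3.14, 3.14, 3.14].

INTERFACE

Orientations are given as a unit quaternion [x, y, z, w].
In Python, from plant import r gives the robot as it stands.
- The arm moves only by the tool play_rows, never from a script. Its arguments are lists of equal length, an entry for each row: "translation": the shift along the tool's x, y, z in m, a list of three; "delta_rot": the turn, a rotation vector about the tool's x, y, z in degrees, a list of three; "grip": the opening, from -1 (shut) to 1 (fully open). In form: {"translation": [[x, y, z], ...], "delta_rot": [[rx, ry, rz], ...], "grip": [grip, ...]}. A call has 1 to 20 rows; each row shifts and turns the commanded pose from where the row before left it, along the tool's axes as they then stand; what a row does not reach is not made up. A row lasts 1/8 s, in which the tool goes at most 62.5 mm and 10.7 degrees, less where a joint would pass 70% of its speed; a pose out of reach is approached as far as the arm can. A call with a gripper value outside its range is refused whole. The fingers move at their own pace and stop on an object; "squeeze" is the grip in N (left out, the last holds). Time passes only in rows, so rows that do not move let the fingers close. It gives the time, the measured TCP pose, the force, the opening and the grip force at its end, in the units of the state.
- r.get_state(): the state, without advancing time (a new reading comes with each control period).
- r.snapshot(name): name is "scene" or "side" or "wrist"; returns the picture (400x640x3 uint8, blue, green, red); there is no depth.
- r.get_calibration(name): a dict with "intrinsics" (3x3 intrinsics, pixels), "eye" and "rotation" of the camera in the world. Camera axes: x right, y up, looking along -z (the intrinsics and any distortion apply to the point x, -y, -z); pixel columns grow to the right and rows downward; lengths in m; the calibration is good to about 2 mm. A picture is of the moment at which its call begins: read the wrist's pose just before it. get_calibration takes no time and is no camera call; for the wrist camera it gives the pose at the moment of the call.
- r.finish_job(): hands the job in; it is judged then, once.
Trained networks look in the newest picture that a camera, given by its name, has taken for a name from the list of things; names that differ only in an ending like _2 or _b are one class to them, and where a whole thing is asked for, a point or a joint stands for the part that bears it (a point fixed in the world has none). Each returns a list of dicts, best first, with "confidence" (0 to 1); they miss things now and then, are a little off and sometimes report something else, mostly with a low value. They report only what shows in the picture. A call takes as long as a camera call. They do not tell look-alikes from the thing itself.
- r.look_for(camera, target): "point" ([x, y, z] in m, in world coordinates, good to about 4 mm: the middle of the surface that is visible of it).
- r.silhouettes(camera, target): "pixels" (400x640 bool, what is visible of it).
The state is a dict: "clock": time; "q": joint angles; "qd": joint speeds; "joint_torque": joint torques, N m; "tool_pos": TCP position; "eef_rot": TCP orientation; "contact_force": force on the tool from outside, world axes, zero at the start; "moment": the same for the moment, N m; "opening": opening from 0.0 (shut) to 1.0 (fully open); "finger_force": force on a finger pad.
Only numpy, scipy, OpenCV 4.12 (cv2) and the standard library are available. Lean on these libraries where they do the work, as an engineer would, in place of code of your own. Each camera call takes 0.05 s, during which the arm holds its last target. There are 200 camera calls.

## Working session

There is one attempt and no reset: what is moved stays moved. The work goes in short steps, Python scripts to look and compute and a tool call to move; the robot and the scene stay as the last step left them, time stands still between calls to the robot, and variables do not carry over. Pictures are saved under pics/ and viewed, at most 14 in all, crops included, and the job is handed in when it is done.

Besides the shell and the picture viewer there is one more tool, called after "Request:" as name(argument=value, ...) on one line, values as JSON. play_rows: Moves the arm, as the interface text tells. Its arguments: {"type":"object","properties":{"translation":{"type":"array","items":{"type":"array","items":{"type":"number"}}},"delta_rot":{"type":"array","items":{"type":"array","items":{"type":"number"}}},"grip":{"type":"array","items":{"type":"number"}},"squeeze":{"type":"number"}},"required":["translation","delta_rot","grip"]}

```bash
mkdir -p pics; ls
python3 - <<'E'
from plant import r
import cv2
s=r.get_state(); print(s)
for n in("scene","side"):
    cv2.imwrite(f"pics/{n}0.png",r.snapshot(n)); c=r.get_calibration(n); print(n,c)
    for t in "round_small round_large square_small square_large holder_round_small holder_round_large holder_square_small holder_square_large jar_round jar_square".split():
        print(t,[(d["point"].round(3).tolist() if hasattr(d["point"],"round") else [round(x,3) for x in d["point"]],round(d["confidence"],2)) for d in r.look_for(n,t)])
E
```

```text
pics
{'clock': 0.0, 'q': array([ 1.24079607,  0.69000283, -0.19450171,  1.5663432 ,  0.15730942,
        0.90247405, -0.21510322]), 'qd': array([-0.0008618 , -0.00095789, -0.00094829,  0.00124453, -0.00119424,
       -0.00063227, -0.00134664]), 'joint_torque': array([ 1.02643968e-03, -5.27557504e+01, -1.26646042e+00, -1.53425574e+01,
       -5.26806805e-02,  6.71258909e-03,  1.89856123e-04]), 'tool_pos': array([ 0.222166  , -0.58363452,  0.30189806]), 'eef_rot': array([ 9.83494318e-01,  1.80936688e-01, -2.35831413e-04, -8.86999263e-04]), 'contact_force': array([-0.60390427, -1.15937103,  1.17150347]), 'moment': array([-0.01877662, -0.04142493, -0.02011955]), 'finger_force': 0.0, 'opening': 1.0009430122060923}
scene {'intrinsics': array([[483.54637736,   0.        , 320.91346052],
       [  0.        , 483.54637736, 203.52942596],
       [  0.        ,   0.        ,   1.        ]]), 'eye': array([ 1.09573313, -0.44055971,  0.89034959]), 'rotation': array([0.31017914, 0.15711543, 0.43503444, 0.83057129])}
round_small [([0.433, 0.069, 0.045], 0.74), ([0.531, 0.186, 0.053], 0.24)]
round_
[... 809 characters left out ...]
 0.35192468,  0.89262974, -0.26389328])}
round_small [([0.421, 0.088, 0.047], 0.76)]
round_large [([0.436, 0.274, 0.065], 0.78)]
square_small [([0.359, -0.268, 0.039], 0.78), ([0.477, -0.361, 0.038], 0.77), ([0.429, -0.273, 0.039], 0.56), ([0.491, -0.287, 0.043], 0.56), ([0.389, -0.359, 0.043], 0.55)]
square_large [([0.522, -0.153, 0.046], 0.56)]
holder_round_small [([0.631, -0.104, 0.018], 0.66), ([0.632, -0.26, 0.016], 0.36)]
holder_round_large [([0.629, 0.271, 0.013], 0.93), ([0.444, -0.07, 0.037], 0.42)]
holder_square_small [([0.63, -0.259, 0.013], 0.76)]
holder_square_large [([0.626, 0.098, 0.009], 0.65)]
jar_round [([0.51, 0.202, 0.064], 0.6)]
jar_square [([0.445, -0.07, 0.035], 0.53)]
```

View pics/scene0.png

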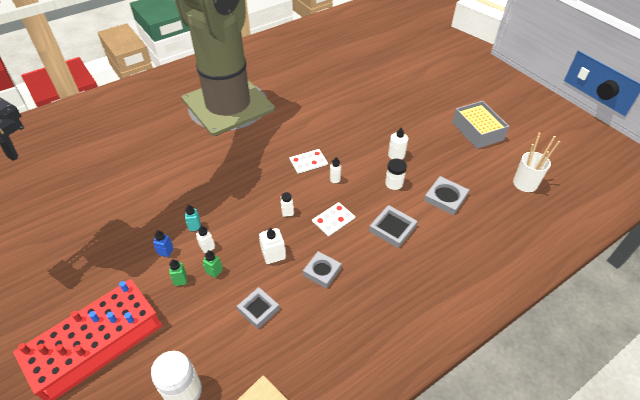

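View pics/side0.png

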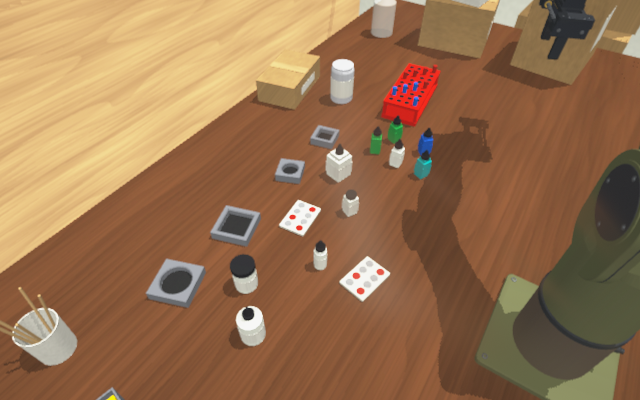

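Candidates for square_small in the scene picture: white (205,238), blue (163,243), teal (192,217), green (177,272) and (212,263), plus jar_square (287,204). The white pointed one at (205,238) fits the description. Round_small is at (335,170), round_large (398,145), square_large (272,245). jar_round at (396,175) has a flat lid. Next I'll fit poses to the silhouettes and make the close crop.

```bash
cat > fit.py <<'E'
import numpy as np, cv2
from scipy.optimize import minimize
from scipy.spatial.transform import Rotation as R
def proj(P,c):
    p=R.from_quat(c["rotation"]).inv().apply(np.asarray(P)-c["eye"])*[1,-1,-1]
    k=c["intrinsics"]; return np.c_[k[0,0]*p[:,0]/p[:,2]+k[0,2],k[1,1]*p[:,1]/p[:,2]+k[1,2]]
def ring(kind,w,z,yaw):
    a=np.arange(32)*np.pi/16 if kind=="round" else np.pi/4+np.arange(4)*np.pi/2
    rr=w/2 if kind=="round" else w/2**.5
    return np.c_[rr*np.cos(a+yaw),rr*np.sin(a+yaw),0*a+z]
def parts(name,yaw):
    if name.startswith("holder"):
        w=.06 if "small" in name else .08
        return [np.r_[ring("sq",w,0,yaw),ring("sq",w,.02,yaw)]]
    k=name.replace("jar_","").split("_")[0]
    if name=="jar_round": return [np.r_[ring(k,.044,0,yaw),ring(k,.044,.055,yaw)],np.r_[ring(k,.046,.055,yaw),ring(k,.046,.067,yaw)]]
    if name=="jar_square": return [np.r_[ring(k,.026,0,yaw),ring(k,.026,.05,yaw)],np.r_[ring("round",.024,.05,yaw),ring("round",.024,.06,yaw)]]
    w,h,t=(.026,.05,.078) if "small" in name else (.044,.062,.094)
    return [np.r_[ring(k,w,0,yaw),ring(k,w,h,yaw)],np.r_[ring("round",.6*w,h,yaw),[[0,0,t]]]]
S=4
def render(name,x,y,yaw,c,box):
    u0,v0,u1,v1=box; im=np.zeros(((v1-v0)*S,(u1-u0)*S),np.uint8)
    for P in parts(name,yaw):
        q=(proj(P+[x,y,0],c)+.5-[u0,v0])*S
        cv2.fillConvexPoly(im,cv2.convexHull(np.round(q*16).astype(np.int32)),1,shift=4)
    return cv2.resize(im.astype(np.float32),None,fx=1/S,fy=1/S,interpolation=cv2.INTER_AREA)
def fit(name,obs,x0):
    """obs: list of (mask, calib)"""
    O=[]
    for m,c in obs:
        v,u=np.nonzero(m); b=(max(u.min()-15,0),max(v.min()-15,0),u.max()+16,v.max()+16)
        O.append((m[b[1]:b[3],b[0]:b[2]].astype(np.float32),c,b))
    def cost(p):
        s=0
        for m,c,b in O:
            i=render(name,p[0]/1e3,p[1]/1e3,p[2]/30,c,(b[0],b[1],b[0]+m.shape[1],b[1]+m.shape[0]))
            s+=1-np.minimum(i,m).sum()/np.maximum(i,m).sum()
        return s/len(O)
    best=None
    for y in ([0] if "round" in name and "holder" not in name else np.radians([-40,-20,0,20])):
        p0=np.array([x0[0]*1e3,x0[1]*1e3,y*30])
        q=minimize(cost,p0,method="Nelder-Mead",options=dict(initial_simplex=p0+np.array([[0,0,0],[10,0,0],[0,10,0],[0,0,6]]),xatol=.05,fatol=1e-4))
        if best is None or q.fun<best.fun: best=q
    x,y,a=best.x; return np.round([x/1e3,y/1e3],4),round((np.degrees(a/30)+45)%90-45,1),round(1-best.fun,3)
E
cat > m1.py <<'E'
from plant import r
from fit import *
G=dict(round_small=(.425,.08),round_large=(.445,.265),square_small=(.4,-.3),square_large=(.535,-.16),holder_round_small=(.631,-.105),holder_round_large=(.63,.27),holder_square_small=(.633,-.26),holder_square_large=(.628,.097),jar_round=(.515,.195),jar_square=(.45,-.076))
im={n:r.snapshot(n) for n in("scene","side")}; C={n:r.get_calibration(n) for n in im}
px={"scene":(205,240),"side":(397,154)}
for t,g in G.items():
    obs=[]
    for n in im:
        ds=r.silhouettes(n,t)
        tgt=px[n] if t=="square_small" else proj([[*g,.02]],C[n])[0]
        ds=[d for d in ds if d["pixels"].any()]
        f=lambda d:np.hypot(*(np.argwhere(d["pixels"]).mean(0)[::-1]-tgt))
        ds=[d for d in ds if f(d)<20]
        if ds:
            d=min(ds,key=f); obs.append((d["pixels"],C[n]))
    if t=="square_small": g=(.434,-.28)
    if obs: print(t,len(obs),*fit(t,obs,g),[fit(t,[o],g) for o in obs])
    else: print(t,"none")
cr=lambda n,u,v:cv2.resize(im[n][v-45:v+45,u-60:u+60],(480,360),interpolation=cv2.INTER_CUBIC)
cv2.imwrite("pics/crop1.png",cv2.resize(np.hstack([cr("scene",205,240),cr("side",397,154)]),(800,300)))
E
python3 m1.py
```

```text
round_small 2 [0.4255 0.0788] 11.5 0.872 [(array([0.4224, 0.0806]), np.float64(2.2), np.float64(0.905)), (array([0.4267, 0.0789]), np.float64(-0.2), np.float64(0.894))]
round_large 2 [0.443  0.2698] 9.2 0.889 [(array([0.4416, 0.2685]), np.float64(11.6), np.float64(0.926)), (array([0.4443, 0.2704]), np.float64(5.2), np.float64(0.937))]
square_small 2 [ 0.4313 -0.2814] 2.2 0.843 [(array([ 0.4294, -0.2811]), np.float64(-0.9), np.float64(0.901)), (array([ 0.4331, -0.2826]), np.float64(11.1), np.float64(0.853))]
square_large 2 [ 0.5326 -0.1691] -14.7 0.923 [(array([ 0.5308, -0.169 ]), np.float64(-15.4), np.float64(0.937)), (array([ 0.5336, -0.1676]), np.float64(-14.7), np.float64(0.943))]
holder_round_small 2 [ 0.6322 -0.1058] 23.7 0.926 [(array([ 0.6324, -0.107 ]), np.float64(22.5), np.float64(0.946)), (array([ 0.6315, -0.1036]), np.float64(25.2), np.float64(0.94))]
holder_round_large 1 [0.6294 0.2707] 19.6 0.973 [(array([0.6294, 0.2707]), np.float64(19.6), np.float64(0.973))]
holder_square_small 2 [ 0.6336 -0.2645] 12.9 0.922 [(array([ 0.6339, -0.2653]), np.float64(12.4), np.float64(0.958)), (array([ 0.6328, -0.2617]), np.float64(15.5), np.float64(0.932))]
holder_square_large 2 [0.6276 0.0985] 17.1 0.938 [(array([0.6277, 0.0972]), np.float64(16.4), np.float64(0.964)), (array([0.6273, 0.1002]), np.float64(19.0), np.float64(0.938))]
jar_round 2 [0.5185 0.1962] -1.0 0.873 [(array([0.5183, 0.1939]), np.float64(1.9), np.float64(0.875)), (array([0.5204, 0.1963]), np.float64(1.0), np.float64(0.916))]
jar_square 2 [ 0.4484 -0.0788] -34.4 0.858 [(array([ 0.4451, -0.0783]), np.float64(-34.3), np.float64(0.9)), (array([ 0.448 , -0.0745]), np.float64(-32.1), np.float64(0.906))]
```

View pics/crop1.png

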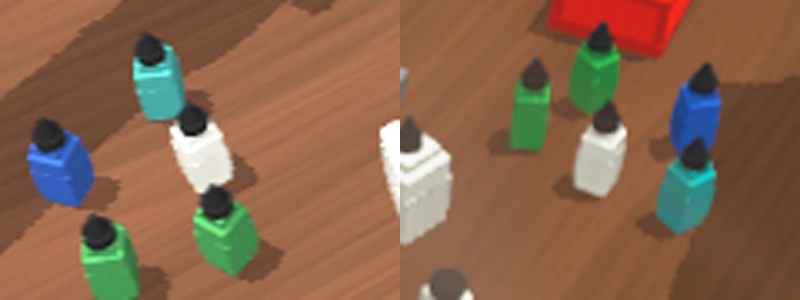

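The white square-bodied bottle with the black nozzle, ringed by the coloured look-alikes, is the right one; it sits at (205,150) in the left half of the crop and (600,155) in the right. I'll start with square_large and add a move helper.

```bash
cat > go.py <<'E'
import sys
from plant import r
import numpy as np
from scipy.spatial.transform import Rotation as R
def go(x,y,z,yaw=None):
    s=r.get_state(); q=R.from_quat(s["eef_rot"]); M=q.as_matrix()
    a=np.degrees(np.arctan2(M[1,1],M[0,1])); p=s["tool_pos"]
    # level tool with wanted yaw of its y axis
    d=0 if yaw is None else (yaw-a+90)%180-90
    b=np.radians(a+d); Y=np.array([np.cos(b),np.sin(b),0]);Z=np.array([0,0,-1.]);T=np.c_[np.cross(Y,Z),Y,Z]
    rv=np.degrees((q.inv()*R.from_matrix(T)).as_rotvec())
    dp=np.array([x,y,z])-p
    print("t %.1f"%s["clock"],"pos",p.round(4),"yawY %.1f"%a,"q5-7",s["q"][[0,4,6]].round(2),"open %.3f F %.1f"%(s["opening"]*88,s["finger_force"]))
    print("turn",rv.round(1),"then shift mm",(T.T@dp*1e3).round(1), "| unturned",(M.T@dp*1e3).round(1))
if __name__=="__main__": go(*map(float,sys.argv[1:]))
E
python3 go.py .5326 -.169 .25 75.3
```

```text
t 2.2 pos [ 0.2224 -0.5841  0.3027] yawY -69.2 q5-7 [ 1.24  0.16 -0.22] open 88.190 F 0.0
turn [ 0.  -0.  35.5] then shift mm [ 194.7 -480.2   52.7] | unturned [ 437.6 -277.6   52.7]
```

Request:
play_rows(translation=[[0, 0, 0], [0, 0, 0], [0, 0, 0], [0, 0, 0], [0.0162, -0.04, 0.0044], [0.0162, -0.04, 0.0044], [0.0162, -0.04, 0.0044], [0.0162, -0.04, 0.0044], [0.0162, -0.04, 0.0044], [0.0162, -0.04, 0.0044], [0.0162, -0.04, 0.0044], [0.0162, -0.04, 0.0044], [0.0162, -0.04, 0.0044], [0.0162, -0.04, 0.0044], [0.0162, -0.04, 0.0044], [0.0162, -0.04, 0.0044], [0, 0, 0], [0, 0, 0]], delta_rot=[[0, 0, 8.9], [0, 0, 8.9], [0, 0, 8.9], [0, 0, 8.8], [0, 0, 0], [0, 0, 0], [0, 0, 0], [0, 0, 0], [0, 0, 0], [0, 0, 0], [0, 0, 0], [0, 0, 0], [0, 0, 0], [0, 0, 0], [0, 0, 0], [0, 0, 0], [0, 0, 0], [0, 0, 0]], grip=[1, 1, 1, 1, 1, 1, 1, 1, 1, 1, 1, 1, 1, 1, 1, 1, 1, 1], squeeze=12)

```text
clock: 4.45
tool_pos: [0.5315, -0.1696, 0.2499]
eef_rot: [0.992, -0.128, -0.0, 0.0]
contact_force: [-1.2, -1.4, -0.9]
opening: 0.998
finger_force: 0.0
```

```bash
cat > w.py <<'E'
import sys
from fit import *
from go import go,r
n,x,y=sys.argv[1],float(sys.argv[2]),float(sys.argv[3])
c=r.get_calibration("wrist"); im=r.snapshot("wrist"); cv2.imwrite(f"pics/w_{n}_{sys.argv[4]}.png",im)
tgt=proj([[x,y,.03]],c)[0]; print("expect",tgt.round())
for d in r.silhouettes("wrist",n):
    m=d["pixels"]; cen=np.argwhere(m).mean(0)[::-1]; v,u=np.nonzero(m)
    print(d["confidence"],cen.round(),(u.min(),v.min(),u.max(),v.max()),"bgr",im[m].mean(0).round(),fit(n,[(m,c)],(x,y)))
E
python3 w.py square_large .5326 -.169 a; python3 go.py .5326 -.169 .1 75.3
```

```text
expect [317. 179.]
0.72 [317. 180.] (np.int64(293), np.int64(152), np.int64(340), np.int64(208)) bgr [219. 223. 227.] (array([ 0.5332, -0.1693]), np.float64(-13.0), np.float64(0.953))
t 4.5 pos [ 0.5311 -0.1705  0.2501] yawY -104.8 q5-7 [ 0.19 -0.07 -1.53] open 87.738 F 0.0
turn [ 0.1  0.  -0.1] then shift mm [  1.1  -1.9 150.1] | unturned [  1.1  -2.  150.1]
```

Request:
play_rows(translation=[[0.0015, -0.0015, 0.025], [0, 0, 0.025], [0, 0, 0.025], [0, 0, 0.025], [0, 0, 0.025], [0, 0, 0.025], [0, 0, 0], [0, 0, 0], [0, 0, 0], [0, 0, 0], [0, 0, 0], [0, 0, 0], [0, 0, 0], [0, 0, 0]], delta_rot=[[0, 0, 0], [0, 0, 0], [0, 0, 0], [0, 0, 0], [0, 0, 0], [0, 0, 0], [0, 0, 0], [0, 0, 0], [0, 0, 0], [0, 0, 0], [0, 0, 0], [0, 0, 0], [0, 0, 0], [0, 0, 0]], grip=[1, 1, 1, 1, 1, 1, 1, -1, -1, -1, -1, -1, -1, -1], squeeze=12)

```text
clock: 6.3
tool_pos: [0.5339, -0.168, 0.1002]
eef_rot: [0.992, -0.128, 0.0, 0.0]
contact_force: [-0.8, -1.2, 4.5]
opening: 0.498
finger_force: 12.0
```

```bash
python3 go.py .6276 .0985 .25
```

```text
t 6.3 pos [ 0.5339 -0.168   0.1002] yawY -104.7 q5-7 [ 0.2  -0.08 -1.53] open 43.812 F 12.0
turn [ 0. -0.  0.] then shift mm [  23.3 -281.5 -149.8] | unturned [  23.3 -281.5 -149.9]
```

Request:
play_rows(translation=[[0, 0, -0.02], [0, 0, -0.02], [0, 0, -0.025], [0, 0, -0.025], [0, 0, -0.03], [0, 0, -0.03], [0, 0, 0], [0, 0, 0], [0, 0, 0], [0, 0, 0], [0, 0, 0]], delta_rot=[[0, 0, 0], [0, 0, 0], [0, 0, 0], [0, 0, 0], [0, 0, 0], [0, 0, 0], [0, 0, -8], [0, 0, -8], [0, 0, -8], [0, 0, -7.8], [0, 0, 0]], grip=[-1, -1, -1, -1, -1, -1, -1, -1, -1, -1, -1])

```text
clock: 7.68
tool_pos: [0.5333, -0.1677, 0.2494]
eef_rot: [0.989, 0.148, -0.001, -0.0]
contact_force: [0.7, -0.4, -1.4]
opening: 0.498
finger_force: 12.0
```

```bash
python3 go.py .6276 .0985 .25 -72.9
```

```text
t 7.7 pos [ 0.5333 -0.1677  0.2494] yawY -72.9 q5-7 [ 0.28  0.1  -1.15] open 43.840 F 12.0
turn [-0.1  0.1 -0. ] then shift mm [ 168.4 -226.7   -0.6] | unturned [ 168.3 -226.8   -0.5]
```

Request:
play_rows(translation=[[0.015, -0.02, 0], [0.0192, -0.0258, 0], [0.0192, -0.0258, 0], [0.0192, -0.0258, 0], [0.0192, -0.0258, 0], [0.0192, -0.0258, 0], [0.0192, -0.0258, 0], [0.0192, -0.0258, 0], [0.0192, -0.0258, 0], [0, 0, 0], [0, 0, 0]], delta_rot=[[0, 0, 0], [0, 0, 0], [0, 0, 0], [0, 0, 0], [0, 0, 0], [0, 0, 0], [0, 0, 0], [0, 0, 0], [0, 0, 0], [0, 0, 0], [0, 0, 0]], grip=[-1, -1, -1, -1, -1, -1, -1, -1, -1, -1, -1])

```text
clock: 9.05
tool_pos: [0.6276, 0.0971, 0.2494]
eef_rot: [0.989, 0.148, -0.001, 0.001]
contact_force: [0.5, 0.2, -1.9]
opening: 0.495
finger_force: 12.0
```

```bash
python3 w.py holder_square_large .6276 .0985 a; python3 go.py .6276 .0985 .106 -72.9
```

```text
expect [317. 179.]
0.77 [318. 167.] (np.int64(280), np.int64(136), np.int64(356), np.int64(200)) bgr [137. 136. 145.] (array([0.6299, 0.0977]), np.float64(17.5), np.float64(0.837))
t 9.2 pos [0.6278 0.0963 0.2497] yawY -73.0 q5-7 [-0.2   0.04 -1.54] open 44.074 F 12.0
turn [ 0.1  0.1 -0.1] then shift mm [  0.5  -2.1 143.7] | unturned [  0.7  -2.3 143.7]
```

Request:
play_rows(translation=[[0.001, -0.002, 0.02], [0, 0, 0.025], [0, 0, 0.025], [0, 0, 0.025], [0, 0, 0.02], [0, 0, 0.012], [0, 0, 0.008], [0, 0, 0.005], [0, 0, 0.0025], [0, 0, 0], [0, 0, 0]], delta_rot=[[0, 0, 0], [0, 0, 0], [0, 0, 0], [0, 0, 0], [0, 0, 0], [0, 0, 0], [0, 0, 0], [0, 0, 0], [0, 0, 0], [0, 0, 0], [0, 0, 0]], grip=[-1, -1, -1, -1, -1, -1, -1, -1, -1, -1, -1])

```text
clock: 10.52
tool_pos: [0.6287, 0.1005, 0.1078]
eef_rot: [0.989, 0.149, 0.0, 0.0]
contact_force: [-0.2, 0.3, -1.6]
opening: 0.497
finger_force: 12.0
```

Request:
play_rows(translation=[[0, 0, 0.001], [0, 0, 0.001], [0, 0, 0]], delta_rot=[[0, 0, 0], [0, 0, 0], [0, 0, 0]], grip=[-1, -1, -1])

```text
clock: 10.9
tool_pos: [0.6287, 0.1004, 0.1062]
eef_rot: [0.989, 0.149, 0.0, 0.0]
contact_force: [-2.0, -0.5, 5.3]
opening: 0.499
finger_force: 12.0
```

Request:
play_rows(translation=[[0, 0, 0], [0, 0, 0], [0, 0, 0], [0, 0, 0], [0, 0, 0], [0, 0, -0.01], [0, 0, -0.02], [0, 0, -0.03], [0, 0, -0.03], [0, 0, -0.03], [0, 0, -0.025], [0, 0, 0]], delta_rot=[[0, 0, 0], [0, 0, 0], [0, 0, 0], [0, 0, 0], [0, 0, 0], [0, 0, 0], [0, 0, 0], [0, 0, 0], [0, 0, 0], [0, 0, 0], [0, 0, 0], [0, 0, 0]], grip=[-0.3, 0.3, 1, 1, 1, 1, 1, 1, 1, 1, 1, 1])

```text
clock: 12.4
tool_pos: [0.6299, 0.1006, 0.2539]
eef_rot: [0.989, 0.149, 0.003, -0.0]
contact_force: [-0.1, -1.2, -0.3]
opening: 1.002
finger_force: 0.0
```

```bash
python3 w.py square_large .6276 .0985 b; python3 go.py .443 .27 .25 -72.9
```

```text
expect [319. 182.]
0.89 [318. 185.] (np.int64(296), np.int64(158), np.int64(340), np.int64(211)) bgr [227. 229. 231.] (array([0.6269, 0.0999]), np.float64(18.2), np.float64(0.969))
0.18 [171. 131.] (np.int64(123), np.int64(91), np.int64(217), np.int64(170)) bgr [137. 133. 141.] (array([0.6276, 0.0985]), np.float64(-40.0), np.float64(0.0))
t 12.5 pos [0.6283 0.1003 0.2508] yawY -72.9 q5-7 [-0.21  0.04 -1.54] open 88.214 F 0.0
turn [ 0. -0.  0.] then shift mm [-127.2 -216.6    0.8] | unturned [-127.  -216.7    0.7]
```

Placed well. On to round_large.

Request:
play_rows(translation=[[-0.0141, -0.0241, 0], [-0.0141, -0.0241, 0], [-0.0141, -0.0241, 0], [-0.0141, -0.0241, 0], [-0.0141, -0.0241, 0], [-0.0141, -0.0241, 0], [-0.0141, -0.0241, 0], [-0.0141, -0.0241, 0], [-0.0141, -0.0241, 0], [0, 0, 0], [0, 0, 0]], delta_rot=[[0, 0, 0], [0, 0, 0], [0, 0, 0], [0, 0, 0], [0, 0, 0], [0, 0, 0], [0, 0, 0], [0, 0, 0], [0, 0, 0], [0, 0, 0], [0, 0, 0]], grip=[1, 1, 1, 1, 1, 1, 1, 1, 1, 1, 1])

```text
clock: 13.88
tool_pos: [0.4438, 0.2693, 0.2499]
eef_rot: [0.989, 0.149, -0.0, 0.001]
contact_force: [0.7, -0.6, -0.4]
opening: 0.997
finger_force: 0.0
```

```bash
python3 w.py round_large .443 .27 a; python3 w.py jar_round .5185 .1962 a; python3 go.py .443 .27 .1 -72.9
```

```text
expect [317. 180.]
0.66 [320. 182.] (np.int64(298), np.int64(156), np.int64(341), np.int64(207)) bgr [173. 179. 183.] (array([0.4447, 0.268 ]), np.float64(-2.9), np.float64(0.911))
expect [407. 132.]
0.85 [416. 132.] (np.int64(383), np.int64(108), np.int64(447), np.int64(160)) bgr [56. 57. 65.] (array([0.5205, 0.1946]), np.float64(6.0), np.float64(0.966))
t 14.1 pos [0.4441 0.2693 0.2503] yawY -73.0 q5-7 [-0.63  0.   -1.91] open 88.281 F 0.0
turn [ 0.  -0.  -0.1] then shift mm [ -0.8  -1.  150.3] | unturned [ -0.9  -1.1 150.3]
```

Request:
play_rows(translation=[[0, 0, 0.025], [0, 0, 0.025], [0, 0, 0.025], [0, 0, 0.025], [0, 0, 0.025], [0, 0, 0.025], [0, 0, 0], [0, 0, 0], [0, 0, 0], [0, 0, 0], [0, 0, 0], [0, 0, 0], [0, 0, 0], [0, 0, 0]], delta_rot=[[0, 0, 0], [0, 0, 0], [0, 0, 0], [0, 0, 0], [0, 0, 0], [0, 0, 0], [0, 0, 0], [0, 0, 0], [0, 0, 0], [0, 0, 0], [0, 0, 0], [0, 0, 0], [0, 0, 0], [0, 0, 0]], grip=[1, 1, 1, 1, 1, 1, 1, -1, -1, -1, -1, -1, -1, -1], squeeze=15)

```text
clock: 15.82
tool_pos: [0.4435, 0.2699, 0.1007]
eef_rot: [0.989, 0.149, 0.0, 0.0]
contact_force: [0.1, -2.1, 4.5]
opening: 0.493
finger_force: 15.0
```

Request:
play_rows(translation=[[0, 0, -0.02], [0, 0, -0.02], [0, 0, -0.025], [0, 0, -0.025], [0, 0, -0.03], [0, 0, -0.03], [0, 0, 0]], delta_rot=[[0, 0, 0], [0, 0, 0], [0, 0, 0], [0, 0, 0], [0, 0, 0], [0, 0, 0], [0, 0, 0]], grip=[-1, -1, -1, -1, -1, -1, -1])

```text
clock: 16.7
tool_pos: [0.4439, 0.2712, 0.2517]
eef_rot: [0.989, 0.149, 0.002, -0.001]
contact_force: [-0.8, 0.3, -1.7]
opening: 0.496
finger_force: 15.0
```

```bash
python3 go.py .6294 .2707 .25 -72.9
```

```text
t 16.7 pos [0.4439 0.2712 0.2517] yawY -72.8 q5-7 [-0.64  0.   -1.91] open 43.656 F 15.0
turn [-0.1 -0.2  0.1] then shift mm [177.2  55.1   1.7] | unturned [177.1  55.3   2.3]
```

Request:
play_rows(translation=[[0.0221, 0.0069, 0], [0.0221, 0.0069, 0], [0.0221, 0.0069, 0], [0.0221, 0.0069, 0], [0.0221, 0.0069, 0], [0.0221, 0.0069, 0], [0.0221, 0.0069, 0], [0.0221, 0.0069, 0], [0, 0, 0], [0, 0, 0]], delta_rot=[[0, 0, 0], [0, 0, 0], [0, 0, 0], [0, 0, 0], [0, 0, 0], [0, 0, 0], [0, 0, 0], [0, 0, 0], [0, 0, 0], [0, 0, 0]], grip=[-1, -1, -1, -1, -1, -1, -1, -1, -1, -1])

```text
clock: 17.95
tool_pos: [0.627, 0.2698, 0.2487]
eef_rot: [0.989, 0.149, -0.002, 0.0]
contact_force: [-0.4, 1.1, -1.1]
opening: 0.494
finger_force: 15.0
```

```bash
python3 w.py holder_round_large .6294 .2707 a; python3 go.py .6294 .2707 .107 -72.9
```

```text
expect [318. 177.]
0.93 [321. 168.] (np.int64(281), np.int64(135), np.int64(356), np.int64(208)) bgr [143. 140. 145.] (array([0.6295, 0.2686]), np.float64(19.6), np.float64(0.889))
t 18.1 pos [0.6271 0.27   0.2496] yawY -72.8 q5-7 [-0.47  0.01 -1.75] open 43.160 F 15.0
turn [-0.   0.1  0.1] then shift mm [  2.4   0.  142.6] | unturned [2.700e+00 1.000e-01 1.426e+02]
```

Request:
play_rows(translation=[[0.002, 0, 0.02], [0, 0, 0.025], [0, 0, 0.025], [0, 0, 0.025], [0, 0, 0.02], [0, 0, 0.012], [0, 0, 0.008], [0, 0, 0.005], [0, 0, 0.0025], [0, 0, 0.001], [0, 0, 0], [0, 0, 0]], delta_rot=[[0, 0, 0], [0, 0, 0], [0, 0, 0], [0, 0, 0], [0, 0, 0], [0, 0, 0], [0, 0, 0], [0, 0, 0], [0, 0, 0], [0, 0, 0], [0, 0, 0], [0, 0, 0]], grip=[-1, -1, -1, -1, -1, -1, -1, -1, -1, -1, -1, -1])

```text
clock: 19.55
tool_pos: [0.6306, 0.2703, 0.1072]
eef_rot: [0.989, 0.149, 0.0, -0.0]
contact_force: [0.4, 0.9, -1.8]
opening: 0.491
finger_force: 15.0
```

Request:
play_rows(translation=[[0, 0, 0.001], [0, 0, 0.001], [0, 0, 0]], delta_rot=[[0, 0, 0], [0, 0, 0], [0, 0, 0]], grip=[-1, -1, -1])

```text
clock: 19.92
tool_pos: [0.6308, 0.2703, 0.1067]
eef_rot: [0.989, 0.149, 0.0, -0.0]
contact_force: [-3.1, -1.1, 9.0]
opening: 0.491
finger_force: 15.0
```

Request:
play_rows(translation=[[0, 0, 0], [0, 0, 0], [0, 0, 0], [0, 0, 0], [0, 0, 0], [0, 0, -0.01], [0, 0, -0.02], [0, 0, -0.03], [0, 0, -0.03], [0, 0, -0.03], [0, 0, -0.025], [0, 0, 0]], delta_rot=[[0, 0, 0], [0, 0, 0], [0, 0, 0], [0, 0, 0], [0, 0, 0], [0, 0, 0], [0, 0, 0], [0, 0, 0], [0, 0, 0], [0, 0, 0], [0, 0, 0], [0, 0, 0]], grip=[-0.3, 0.3, 1, 1, 1, 1, 1, 1, 1, 1, 1, 1])

```text
clock: 21.42
tool_pos: [0.6318, 0.2708, 0.2536]
eef_rot: [0.989, 0.149, 0.003, -0.001]
contact_force: [-0.2, -0.5, 0.4]
opening: 1.005
finger_force: 0.0
```

```bash
python3 w.py round_large .6294 .2707 b; python3 go.py .4255 .0788 .25 -72.9
```

```text
expect [318. 182.]
0.95 [319. 185.] (np.int64(297), np.int64(159), np.int64(341), np.int64(211)) bgr [218. 221. 224.] (array([0.63  , 0.2697]), np.float64(8.1), np.float64(0.948))
t 21.5 pos [0.6302 0.2701 0.2502] yawY -72.9 q5-7 [-0.47  0.01 -1.75] open 88.018 F 0.0
turn [ 0. -0.  0.] then shift mm [-2.519e+02  1.227e+02  2.000e-01] | unturned [-2.520e+02  1.225e+02  1.000e-01]
```

Request:
play_rows(translation=[[-0.0252, 0.0123, 0], [-0.0252, 0.0123, 0], [-0.0252, 0.0123, 0], [-0.0252, 0.0123, 0], [-0.0252, 0.0123, 0], [-0.0252, 0.0123, 0], [-0.0252, 0.0123, 0], [-0.0252, 0.0123, 0], [-0.0252, 0.0123, 0], [-0.0252, 0.0123, 0], [0, 0, 0], [0, 0, 0]], delta_rot=[[0, 0, 0], [0, 0, 0], [0, 0, 0], [0, 0, 0], [0, 0, 0], [0, 0, 0], [0, 0, 0], [0, 0, 0], [0, 0, 0], [0, 0, 0], [0, 0, 0], [0, 0, 0]], grip=[1, 1, 1, 1, 1, 1, 1, 1, 1, 1, 1, 1])

```text
clock: 23.02
tool_pos: [0.4266, 0.0791, 0.2496]
eef_rot: [0.989, 0.149, 0.0, -0.0]
contact_force: [-0.4, -0.0, -0.4]
opening: 1.005
finger_force: 0.0
```

```bash
python3 w.py round_small .4255 .0788 a; python3 go.py .4255 .0788 .088 -72.9
```

```text
expect [318. 181.]
0.75 [318. 181.] (np.int64(306), np.int64(164), np.int64(330), np.int64(199)) bgr [165. 171. 182.] (array([0.4248, 0.0791]), np.float64(7.3), np.float64(0.944))
t 23.1 pos [0.4268 0.0794 0.2497] yawY -72.8 q5-7 [-0.26  0.05 -1.62] open 88.061 F 0.0
turn [-0.  -0.1  0.1] then shift mm [-1.400e+00  1.000e-01  1.617e+02] | unturned [ -1.6   0.2 161.7]
```

Request:
play_rows(translation=[[-0.0015, 0, 0.025], [0, 0, 0.03], [0, 0, 0.03], [0, 0, 0.03], [0, 0, 0.025], [0, 0, 0.022], [0, 0, 0], [0, 0, 0], [0, 0, 0], [0, 0, 0], [0, 0, 0], [0, 0, 0], [0, 0, 0], [0, 0, 0], [0, 0, 0]], delta_rot=[[0, 0, 0], [0, 0, 0], [0, 0, 0], [0, 0, 0], [0, 0, 0], [0, 0, 0], [0, 0, 0], [0, 0, 0], [0, 0, 0], [0, 0, 0], [0, 0, 0], [0, 0, 0], [0, 0, 0], [0, 0, 0], [0, 0, 0]], grip=[1, 1, 1, 1, 1, 1, 1, -1, -1, -1, -1, -1, -1, -1, -1], squeeze=10)

```text
clock: 25.0
tool_pos: [0.4308, 0.0789, 0.1035]
eef_rot: [0.989, 0.149, -0.006, 0.001]
contact_force: [0.6, 0.9, 1.0]
opening: 0.29
finger_force: 10.0
```

Request:
play_rows(translation=[[0, 0, -0.02], [0, 0, -0.02], [0, 0, -0.03], [0, 0, -0.03], [0, 0, -0.03], [0, 0, -0.03], [0, 0, 0]], delta_rot=[[0, 0, 0], [0, 0, 0], [0, 0, 0], [0, 0, 0], [0, 0, 0], [0, 0, 0], [0, 0, 0]], grip=[-1, -1, -1, -1, -1, -1, -1])

```text
clock: 25.88
tool_pos: [0.4336, 0.0794, 0.265]
eef_rot: [0.989, 0.149, -0.004, 0.0]
contact_force: [0.5, -0.5, -0.2]
opening: 0.287
finger_force: 9.9
```

```bash
python3 go.py .6322 -.1058 .25 -72.9
```

```text
t 25.9 pos [0.4336 0.0794 0.265 ] yawY -72.9 q5-7 [-0.06  0.34 -1.93] open 25.283 F 9.9
turn [-0.   0.5  0. ] then shift mm [135.4 235.4  15. ] | unturned [135.4 235.5  13.7]
```

The arm stopped short at its inner reach (z 0.1035, x +5 mm), so the grip is high on the body. I'll check the hold before carrying on.

Run:
```python
from plant import r
from fit import *
print(r.get_state()["q"].round(2))
out=[]
for n in("scene","side"):
    im=r.snapshot(n);c=r.get_calibration(n)
    u,v=proj([[.43,.08,.19]],c)[0].astype(int)
    out.append(cv2.resize(im[max(v-60,0):v+60,u-80:u+80],(400,300),interpolation=cv2.INTER_CUBIC))
cv2.imwrite("pics/hold.png",np.hstack(out))
```

```text
[-0.06  0.54 -0.34  2.13  0.34  0.53 -1.93]
```

View pics/hold.png

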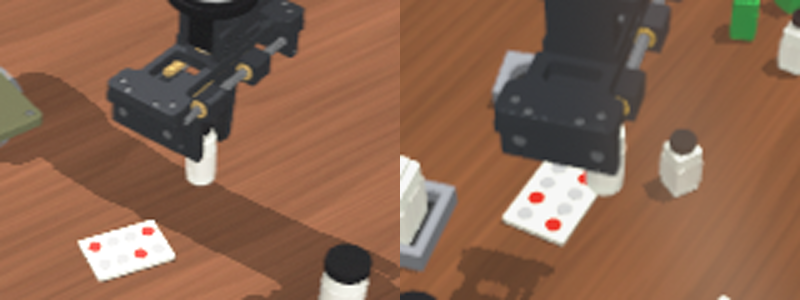

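The bottle hangs upright between the pads, about 5 mm off-centre. I'll carry it to its holder with that offset included.

```bash
python3 go.py .6375 -.104 .26 -72.9
```

```text
t 26.0 pos [0.4325 0.079  0.2631] yawY -72.9 q5-7 [-0.06  0.34 -1.93] open 25.728 F 10.0
turn [-0.   0.8  0. ] then shift mm [142.1 235.2   3.1] | unturned [142.  235.3   1.2]
```

Request:
play_rows(translation=[[0.01, 0.0165, 0], [0.0132, 0.0218, 0], [0.0132, 0.0218, 0], [0.0132, 0.0218, 0], [0.0132, 0.0218, 0], [0.0132, 0.0218, 0], [0.0132, 0.0218, 0], [0.0132, 0.0218, 0], [0.0132, 0.0218, 0], [0.0132, 0.0218, 0], [0.0132, 0.0218, 0], [0, 0, 0], [0, 0, 0]], delta_rot=[[0, 0.7, 0], [0, 0, 0], [0, 0, 0], [0, 0, 0], [0, 0, 0], [0, 0, 0], [0, 0, 0], [0, 0, 0], [0, 0, 0], [0, 0, 0], [0, 0, 0], [0, 0, 0], [0, 0, 0]], grip=[-1, -1, -1, -1, -1, -1, -1, -1, -1, -1, -1, -1, -1])

```text
clock: 27.6
tool_pos: [0.6368, -0.1027, 0.2621]
eef_rot: [0.989, 0.149, -0.001, -0.001]
contact_force: [-0.7, 0.3, -0.5]
opening: 0.291
finger_force: 9.9
```

```bash
python3 w.py holder_round_small .6322 -.1058 a; python3 go.py .6375 -.104 .1105 -72.9
python3 - <<'E'
from plant import r
from fit import *
out=[]
for n in("scene","side"):
    im=r.snapshot(n);c=r.get_calibration(n)
    u,v=proj([[.632,-.105,.15]],c)[0].astype(int)
    out.append(cv2.resize(im[v-60:v+60,u-80:u+80],(400,300),interpolation=cv2.INTER_CUBIC))
cv2.imwrite("pics/hold2.png",np.hstack(out))
E
```

```text
expect [320. 180.]
0.65 [320. 176.] (np.int64(292), np.int64(148), np.int64(347), np.int64(204)) bgr [187. 185. 191.] (array([ 0.6321, -0.106 ]), np.float64(22.9), np.float64(0.969))
t 27.7 pos [ 0.6369 -0.102   0.2628] yawY -72.8 q5-7 [ 0.29  0.34 -1.48] open 25.394 F 9.9
turn [-0.1  0.1  0.1] then shift mm [ -0.    2.1 152.3] | unturned [  0.2   2.4 152.3]
```

View pics/hold2.png

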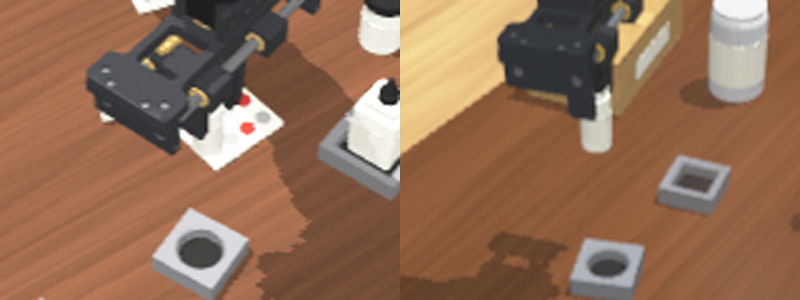

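Upright over its well. Lowering.

Request:
play_rows(translation=[[0, 0.002, 0.02], [0, 0, 0.025], [0, 0, 0.025], [0, 0, 0.025], [0, 0, 0.025], [0, 0, 0.012], [0, 0, 0.008], [0, 0, 0.006], [0, 0, 0.004], [0, 0, 0.002], [0, 0, 0], [0, 0, 0]], delta_rot=[[0, 0, 0], [0, 0, 0], [0, 0, 0], [0, 0, 0], [0, 0, 0], [0, 0, 0], [0, 0, 0], [0, 0, 0], [0, 0, 0], [0, 0, 0], [0, 0, 0], [0, 0, 0]], grip=[-1, -1, -1, -1, -1, -1, -1, -1, -1, -1, -1, -1])

```text
clock: 29.3
tool_pos: [0.6384, -0.1047, 0.1115]
eef_rot: [0.989, 0.149, 0.0, -0.0]
contact_force: [-0.4, -0.8, 0.6]
opening: 0.287
finger_force: 9.9
```

Request:
play_rows(translation=[[0, 0, 0.001], [0, 0, 0]], delta_rot=[[0, 0, 0], [0, 0, 0]], grip=[-1, -1])

```text
clock: 29.55
tool_pos: [0.6382, -0.1047, 0.1102]
eef_rot: [0.989, 0.149, -0.0, -0.0]
contact_force: [0.0, -0.5, -1.1]
opening: 0.288
finger_force: 9.9
```

Request:
play_rows(translation=[[0, 0, 0.001], [0, 0, 0]], delta_rot=[[0, 0, 0], [0, 0, 0]], grip=[-1, -1])

```text
clock: 29.8
tool_pos: [0.6385, -0.1046, 0.1095]
eef_rot: [0.989, 0.149, 0.0, -0.0]
contact_force: [-0.3, 0.4, 1.2]
opening: 0.289
finger_force: 10.0
```

Request:
play_rows(translation=[[0, 0, 0.0005], [0, 0, 0]], delta_rot=[[0, 0, 0], [0, 0, 0]], grip=[-1, -1])

```text
clock: 30.05
tool_pos: [0.6387, -0.1044, 0.1094]
eef_rot: [0.989, 0.149, 0.0, -0.0]
contact_force: [-0.1, 1.0, 5.5]
opening: 0.291
finger_force: 10.0
```

Request:
play_rows(translation=[[0, 0, 0], [0, 0, 0], [0, 0, 0], [0, 0, 0], [0, 0, 0], [0, 0, -0.01], [0, 0, -0.02], [0, 0, -0.03], [0, 0, -0.03], [0, 0, -0.03], [0, 0, -0.025], [0, 0, 0]], delta_rot=[[0, 0, 0], [0, 0, 0], [0, 0, 0], [0, 0, 0], [0, 0, 0], [0, 0, 0], [0, 0, 0], [0, 0, 0], [0, 0, 0], [0, 0, 0], [0, 0, 0], [0, 0, 0]], grip=[-0.3, 0.1, 0.5, 0.5, 0.5, 0.5, 0.5, 0.5, 0.5, 0.5, 0.5, 0.5])

```text
clock: 31.55
tool_pos: [0.6396, -0.1046, 0.2572]
eef_rot: [0.989, 0.149, 0.003, 0.0]
contact_force: [-0.3, -0.3, -0.0]
opening: 0.746
finger_force: 0.0
```

```bash
python3 w.py round_small .6322 -.1058 b; python3 go.py .4313 -.2814 .27 -84
```

```text
expect [317. 185.]
0.88 [316. 186.] (np.int64(304), np.int64(168), np.int64(328), np.int64(203)) bgr [163. 166. 175.] (array([ 0.6316, -0.1048]), np.float64(5.4), np.float64(0.938))
t 31.6 pos [ 0.638  -0.1048  0.2541] yawY -72.8 q5-7 [ 0.29  0.35 -1.48] open 66.136 F 0.0
turn [-0.   0.  11.2] then shift mm [-224.   154.   -15.9] | unturned [-249.6  107.8  -15.9]
```

Request:
play_rows(translation=[[0, 0, -0.016], [0, 0, 0], [-0.0224, 0.0154, 0], [-0.0224, 0.0154, 0], [-0.0224, 0.0154, 0], [-0.0224, 0.0154, 0], [-0.0224, 0.0154, 0], [-0.0224, 0.0154, 0], [-0.0224, 0.0154, 0], [-0.0224, 0.0154, 0], [-0.0224, 0.0154, 0], [-0.0224, 0.0154, 0], [0, 0, 0], [0, 0, 0]], delta_rot=[[0, 0, 5.6], [0, 0, 5.6], [0, 0, 0], [0, 0, 0], [0, 0, 0], [0, 0, 0], [0, 0, 0], [0, 0, 0], [0, 0, 0], [0, 0, 0], [0, 0, 0], [0, 0, 0], [0, 0, 0], [0, 0, 0]], grip=[0.14, 0.14, 0.14, 0.14, 0.14, 0.14, 0.14, 0.14, 0.14, 0.14, 0.14, 0.14, 0.14, 0.14])

```text
clock: 33.4
tool_pos: [0.4321, -0.2803, 0.2694]
eef_rot: [0.999, 0.052, -0.0, -0.001]
contact_force: [1.2, 0.2, 0.9]
opening: 0.572
finger_force: 0.0
```

```bash
python3 w.py square_small .4313 -.2814 a; python3 go.py .4313 -.2814 .088 -84
python3 - <<'E'
import cv2
cv2.imwrite("pics/wc.png",cv2.resize(cv2.imread("pics/w_square_small_a.png")[90:290,180:460],(784,560),interpolation=cv2.INTER_CUBIC))
E
```

```text
expect [319. 176.]
0.94 [342. 116.] (np.int64(326), np.int64(100), np.int64(357), np.int64(132)) bgr [ 80. 137.  87.] (array([ 0.4313, -0.2814]), np.float64(-40.0), np.float64(0.0))
0.88 [402. 142.] (np.int64(382), np.int64(125), np.int64(421), np.int64(159)) bgr [ 83. 140.  92.] (array([ 0.4313, -0.2814]), np.float64(-40.0), np.float64(0.0))
0.82 [311. 231.] (np.int64(297), np.int64(210), np.int64(325), np.int64(250)) bgr [149. 153.  83.] (array([ 0.4313, -0.2814]), np.float64(-40.0), np.float64(0.0))
0.75 [384. 215.] (np.int64(366), np.int64(195), np.int64(400), np.int64(235)) bgr [164.  97.  86.] (array([ 0.4313, -0.2814]), np.float64(-40.0), np.float64(0.0))
0.74 [320. 175.] (np.int64(308), np.int64(159), np.int64(332), np.int64(192)) bgr [179. 183. 191.] (array([ 0.432 , -0.2813]), np.float64(2.0), np.float64(0.929))
t 33.5 pos [ 0.4325 -0.28    0.2696] yawY -83.9 q5-7 [ 0.72  0.34 -1.33] open 50.271 F 0.0
turn [-0.1 -0.   0.1] then shift mm [ -1.3   1.2 181.6] | unturned [ -1.3   1.4 181.6]
```

View pics/wc.png

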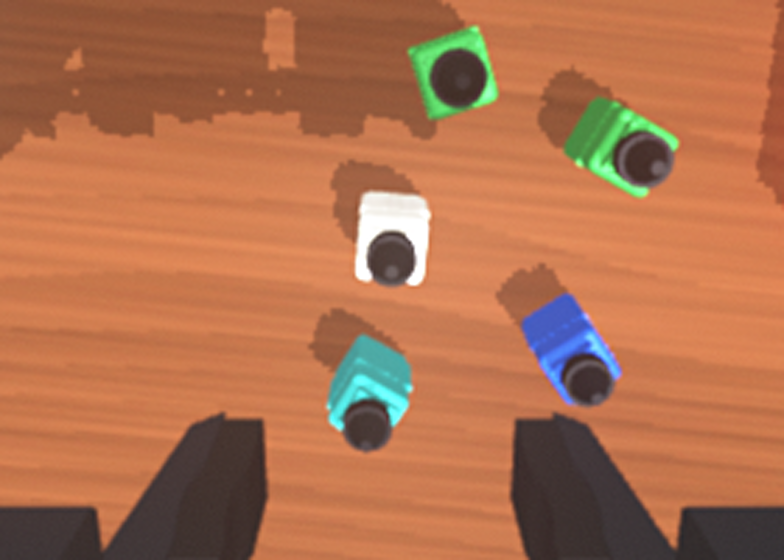

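The white bottle at (393,240) stands nearly square to the tool. Both closing sides are clear: green (455,75) and (620,145), blue (570,350) and teal (370,385) all lie outside the finger lanes.

Request:
play_rows(translation=[[-0.001, 0.001, 0.02], [0, 0, 0.03], [0, 0, 0.03], [0, 0, 0.03], [0, 0, 0.03], [0, 0, 0.02], [0, 0, 0.0215], [0, 0, 0]], delta_rot=[[0, 0, 4], [0, 0, 0], [0, 0, 0], [0, 0, 0], [0, 0, 0], [0, 0, 0], [0, 0, 0], [0, 0, 0]], grip=[0.14, 0.14, 0.14, 0.14, 0.14, 0.14, 0.14, 0.14])

```text
clock: 34.5
tool_pos: [0.4308, -0.2809, 0.087]
eef_rot: [1.0, 0.018, -0.001, -0.001]
contact_force: [0.2, -0.0, -0.8]
opening: 0.57
finger_force: 0.0
```

```bash
python3 go.py .4315 -.2814 .088 -88
```

```text
t 34.5 pos [ 0.4308 -0.2809  0.087 ] yawY -87.9 q5-7 [ 0.57  0.48 -1.52] open 50.151 F 0.0
turn [-0.1  0.1  0.1] then shift mm [ 0.7  0.6 -1. ] | unturned [ 0.7  0.6 -1. ]
```

Request:
play_rows(translation=[[0, 0, 0], [0, 0, 0], [0, 0, 0], [0, 0, 0], [0, 0, 0], [0, 0, 0]], delta_rot=[[0, 0, 0], [0, 0, 0], [0, 0, 0], [0, 0, 0], [0, 0, 0], [0, 0, 0]], grip=[-1, -1, -1, -1, -1, -1], squeeze=10)

```text
clock: 35.25
tool_pos: [0.4308, -0.2823, 0.0889]
eef_rot: [1.0, 0.017, 0.0, 0.0]
contact_force: [-0.2, 0.8, 6.1]
opening: 0.293
finger_force: 10.0
```

Request:
play_rows(translation=[[0, 0, -0.02], [0, 0, -0.02], [0, 0, -0.03], [0, 0, -0.03], [0, 0, -0.03], [0, 0, -0.03], [0, 0, 0], [0, 0, 0], [0, 0, 0]], delta_rot=[[0, 0, 0], [0, 0, 0], [0, 0, 0], [0, 0, 0], [0, 0, 0], [0, 0, 0], [0, 0, -5.5], [0, 0, -5.5], [0, 0, 0]], grip=[-1, -1, -1, -1, -1, -1, -1, -1, -1])

```text
clock: 36.38
tool_pos: [0.4302, -0.2823, 0.2482]
eef_rot: [0.994, 0.112, -0.0, -0.0]
contact_force: [0.5, -0.2, -0.5]
opening: 0.291
finger_force: 10.0
```

```bash
python3 go.py .6336 -.2645 .25 -77
```

```text
t 36.4 pos [ 0.4302 -0.2823  0.2482] yawY -77.1 q5-7 [ 0.74  0.41 -1.27] open 25.588 F 10.0
turn [-0.   0.  -0.1] then shift mm [202.2  28.4  -1.8] | unturned [202.3  28.   -1.9]
```

Request:
play_rows(translation=[[0.0202, 0.0028, 0], [0.0202, 0.0028, 0], [0.0202, 0.0028, 0], [0.0202, 0.0028, 0], [0.0202, 0.0028, 0], [0.0202, 0.0028, 0], [0.0202, 0.0028, 0], [0.0202, 0.0028, 0], [0.0202, 0.0028, 0], [0.0202, 0.0028, 0], [0, 0, 0], [0, 0, 0]], delta_rot=[[0, 0, 0], [0, 0, 0], [0, 0, 0], [0, 0, 0], [0, 0, 0], [0, 0, 0], [0, 0, 0], [0, 0, 0], [0, 0, 0], [0, 0, 0], [0, 0, 0], [0, 0, 0]], grip=[-1, -1, -1, -1, -1, -1, -1, -1, -1, -1, -1, -1])

```text
clock: 37.88
tool_pos: [0.6326, -0.2645, 0.2477]
eef_rot: [0.994, 0.112, -0.001, -0.0]
contact_force: [-0.1, 1.2, -0.1]
opening: 0.29
finger_force: 10.0
```

```bash
python3 w.py holder_square_small .6336 -.2645 a; python3 go.py .6336 -.2645 .0955 -77
```

```text
expect [319. 179.]
0.84 [319. 174.] (np.int64(291), np.int64(146), np.int64(347), np.int64(203)) bgr [154. 151. 159.] (array([ 0.6333, -0.2654]), np.float64(12.8), np.float64(0.971))
t 38.0 pos [ 0.6326 -0.2648  0.248 ] yawY -77.1 q5-7 [ 0.52  0.36 -1.3 ] open 25.728 F 10.0
turn [-0.   0.1 -0.1] then shift mm [  1.1  -0.  152.5] | unturned [  1.3   0.  152.5]
```

Request:
play_rows(translation=[[0, 0, 0.02], [0, 0, 0.025], [0, 0, 0.025], [0, 0, 0.025], [0, 0, 0.025], [0, 0, 0.012], [0, 0, 0.008], [0, 0, 0.006], [0, 0, 0.004], [0, 0, 0.002], [0, 0, 0], [0, 0, 0]], delta_rot=[[0, 0, 0], [0, 0, 0], [0, 0, 0], [0, 0, 0], [0, 0, 0], [0, 0, 0], [0, 0, 0], [0, 0, 0], [0, 0, 0], [0, 0, 0], [0, 0, 0], [0, 0, 0]], grip=[-1, -1, -1, -1, -1, -1, -1, -1, -1, -1, -1, -1])

```text
clock: 39.48
tool_pos: [0.6338, -0.2642, 0.0964]
eef_rot: [0.994, 0.113, 0.0, -0.0]
contact_force: [0.0, -0.6, -1.1]
opening: 0.292
finger_force: 10.0
```

Request:
play_rows(translation=[[0, 0, 0.001], [0, 0, 0]], delta_rot=[[0, 0, 0], [0, 0, 0]], grip=[-1, -1])

```text
clock: 39.72
tool_pos: [0.6336, -0.2642, 0.0951]
eef_rot: [0.994, 0.113, -0.0, -0.0]
contact_force: [0.1, -0.6, -0.7]
opening: 0.296
finger_force: 10.0
```

Request:
play_rows(translation=[[0, 0, 0.001], [0, 0, 0]], delta_rot=[[0, 0, 0], [0, 0, 0]], grip=[-1, -1])

```text
clock: 39.98
tool_pos: [0.6336, -0.2642, 0.095]
eef_rot: [0.994, 0.113, -0.0, -0.0]
contact_force: [-1.8, 0.4, 6.1]
opening: 0.297
finger_force: 10.0
```

Request:
play_rows(translation=[[0, 0, 0.0005], [0, 0, 0]], delta_rot=[[0, 0, 0], [0, 0, 0]], grip=[-1, -1])

```text
clock: 40.22
tool_pos: [0.6336, -0.2642, 0.095]
eef_rot: [0.994, 0.113, -0.0, -0.0]
contact_force: [-3.4, 0.9, 7.8]
opening: 0.295
finger_force: 10.0
```

Contact made. Release, lift and check everything.

Request:
play_rows(translation=[[0, 0, 0], [0, 0, 0], [0, 0, 0], [0, 0, 0], [0, 0, 0], [0, 0, -0.01], [0, 0, -0.02], [0, 0, -0.03], [0, 0, -0.03], [0, 0, -0.03], [0, 0, -0.03], [0, 0, -0.03], [0, 0, 0], [0, 0, 0]], delta_rot=[[0, 0, 0], [0, 0, 0], [0, 0, 0], [0, 0, 0], [0, 0, 0], [0, 0, 0], [0, 0, 0], [0, 0, 0], [0, 0, 0], [0, 0, 0], [0, 0, 0], [0, 0, 0], [0, 0, 0], [0, 0, 0]], grip=[-0.3, 0.1, 0.5, 0.5, 0.5, 0.5, 0.5, 0.5, 0.5, 0.5, 0.5, 0.5, 0.5, 0.5])

```text
clock: 41.98
tool_pos: [0.6332, -0.2642, 0.2738]
eef_rot: [0.994, 0.113, -0.0, -0.0]
contact_force: [-0.3, -1.4, -0.5]
opening: 0.749
finger_force: 0.0
```

```bash
python3 w.py square_small .6336 -.2645 b
python3 - <<'E'
from plant import r
import cv2
cv2.imwrite("pics/end_scene.png",r.snapshot("scene")[90:340,140:540]); cv2.imwrite("pics/end_side.png",r.snapshot("side")[90:350,100:460])
E
python3 -c "
import cv2,numpy as np
a=cv2.imread('pics/end_scene.png');b=cv2.imread('pics/end_side.png')
cv2.imwrite('pics/end.png',np.hstack([a,cv2.resize(b,(400,250))]))"
```

```text
expect [319. 173.]
0.98 [318. 174.] (np.int64(306), np.int64(158), np.int64(330), np.int64(190)) bgr [168. 172. 179.] (array([ 0.6333, -0.2642]), np.float64(13.3), np.float64(0.957))
0.97 [286. 352.] (np.int64(274), np.int64(335), np.int64(300), np.int64(370)) bgr [130. 134.  57.] (array([ 0.6336, -0.2645]), np.float64(-40.0), np.float64(0.0))
0.94 [320. 277.] (np.int64(309), np.int64(256), np.int64(332), np.int64(302)) bgr [ 61. 117.  66.] (array([ 0.6336, -0.2645]), np.float64(-40.0), np.float64(0.0))
0.66 [348. 352.] (np.int64(335), np.int64(336), np.int64(359), np.int64(370)) bgr [145.  72.  52.] (array([ 0.6336, -0.2645]), np.float64(-40.0), np.float64(0.0))
0.57 [366. 294.] (np.int64(352), np.int64(278), np.int64(381), np.int64(305)) bgr [ 60. 130.  56.] (array([ 0.6336, -0.2645]), np.float64(-40.0), np.float64(0.0))
```

View pics/end.png

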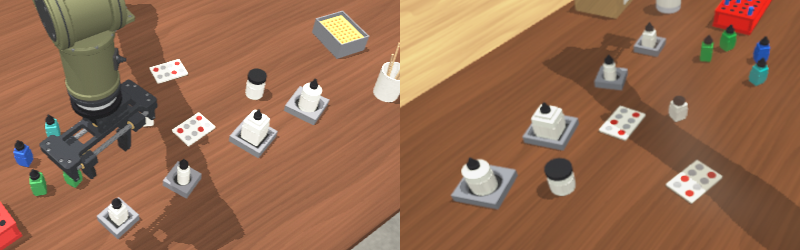

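All four bottles stand upright in their own wells, left picture (118,212), (183,175), (255,128), (310,98). Both jars and the look-alikes are where they were.

```bash
python3 -c "
from plant import r
print(r.finish_job())"
```

```text
the job is handed in; nothing more can be done
None
```

The job is handed in at about 42 s of the 93 s: all four dropper bottles stand upright in their matching wells, each measured within a few millimetres of centre, and the last pictures show the jars and look-alikes where they were; no verdict came back.

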